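# Put the serviced camera parts away

### The arm

A 6-joint arm with a two-finger parallel gripper is mounted at the origin on the work surface. World frame = base frame: x ahead of the robot, y to its left, z up, the work surface at z = 0. Lengths are in m, angles in degrees, forces in N, time in s.
With the tool pointing down it reaches from about 0.4 to 0.925 m from the base axis. Payload 12.5 kg.
Tool frame: the origin (TCP) lies at the centre of the arm's flange, where the gripper is bolted on; the fingertips stand 190 mm ahead of it and the grasp point (between the pads) lies 171 mm ahead of it; z points along the fingers, y is the direction in which the jaws open and shut (so a half turn about z gives the same grasp; the last joint's range is limited). The gripper opens to 95 mm and grips with 3 to 60 N. Pads are 20 mm wide; open, the fingers measure 119 mm over their backs; the gripper's body (75 mm by 180 mm) begins 59 mm behind the grasp point.
Start: joints at [69.809, 28.126, 89.318, -0, 62.55, -6.05], TCP at [0.153, 0.606, 0.405] pointing down, gripper open.
Joint ranges: [-177.58, 177.58], [-47.91, 125.51], [2.72, 160], [-65.01, 245.01], [3.68, 167.84], [-153.87, 153.87]. Speed limits (degrees/s): [127.2, 127.2, 159.86, 180, 180, 180].

### API

Orientations are given as a 3x3 rotation matrix whose columns are the frame's x, y, z axes.
In Python, from workcell import r gives the robot as it stands.
- The arm moves only by the shell command python3 -m inch 'ROWS' [FORCE]. ROWS is JSON, a list that holds one entry, the list of rows, each a list of 5 numbers: the gripper's target within -1 to 1 (shut at 1, half-way at 0, fully open at -1), then the shift along the tool's x, y, z in units of 30 mm (1.0 is 30 mm), then the turn about the tool's z in units of 5 degrees (1.0 is 5 degrees). A call has 1 to 12 rows; each row shifts and turns the commanded pose from where the row before left it, along the tool's axes as they then stand; what a row does not reach is not made up. A row lasts 1/8 s, in which the tool goes at most 62.5 mm and 10.7 degrees, less where a joint would pass 70% of its speed; a pose out of reach is approached as far as the arm can. A call is refused whole if a number of a shift passes 1 or a number of a turn 1, either way. A call with a gripper value outside its range is refused whole. The fingers move at their own pace and stop on an object; FORCE is the grip in N (left out, the last holds). Time passes only in rows, so rows that do not move let the fingers close. It gives the time, the measured TCP pose, the force and the opening at its end, in the units of the state.
- r.get_state(): the state, without advancing time (a new reading comes with each control period).
- r.capture(name): name is "scene" or "top" or "wrist"; returns a dict with "image" (384x512x3 uint8, blue, green, red), "mtx" (3x3 intrinsics, pixels), "dist_coeffs" ([k1, k2, p1, p2, k3] as OpenCV has them; the pictures are not rectified), "view" (4x4, takes a point from world to camera coordinates); the wrist camera has in their place "mount" (4x4, takes a point from camera to tool coordinates, whose origin is the TCP and whose axes are the flange's). Camera axes: x right, y down, z forward; pixel columns grow to the right and rows downward; lengths in m; the calibration is good to about 2 mm. A picture is of the moment at which its call begins: read the wrist's pose just before it. There is no depth.
- r.sign_off(): hands the job in, once; it reports no verdict.
Trained networks look in a picture, given as the dict that the camera call returned (one of the last four; its "shot" number tells which), for a name from the list of things; names that differ only in an ending like _2 or _b are one class to them, and where a whole thing is asked for, a point or a joint stands for the part that bears it (a point fixed in the world has none). Each returns a list of dicts, best first, with "confidence" (0 to 1); they miss things now and then, are a little off and sometimes report something else, mostly with a low value. They report only what shows in the picture. A call takes as long as a camera call. They do not tell look-alikes from the thing itself.
- r.outline_of(picture, query): "mask" (384x512 bool, what is visible of it) and "rect" ([left, top, right, bottom] in pixels, round what is visible of it).
- r.pinpoint(picture, query): "at" ([column, row] in pixels: a listed point, or the origin of a listed thing).
The state is a dict: "t": time; "joints": joint angles; "joint_velocities": joint speeds; "tau": joint torques, N m; "eef_pos": TCP position; "eef_rot": TCP orientation; "contact_force": force on the tool from outside, world axes, zero at the start; "torque": the same for the moment, N m; "finger_gap": opening from 0.0 (shut) to 1.0 (fully open).
Only numpy, scipy, OpenCV 4.12 (cv2) and the standard library are available. Lean on these libraries where they do the work, as an engineer would, in place of code of your own. Each camera call takes 0.05 s, during which the arm holds its last target.

### The job

Put the serviced film-camera parts away: stand each of the two lenses upright, fully down in the cradle whose bore matches its diameter (the slim lens goes in the narrower bore), setting them down without dropping them, and lay each of the two brackets flat, the same face up as now, inside the bin that has a sample of its shape fixed beside it. Leave the jar and the screwdriver where they are.

Things in the scene. Friction and masses are not known exactly. Their poses are not given: they have to be found in the camera images.
- wide_lens: The wide, black camera lens standing upright, loose: a plain cylinder 60 mm in diameter and 54 mm high with a glass disc on top. Origin at the centre of its underside; z up along the barrel; any yaw. Can be gripped anywhere across the barrel; seated, it stands in an 18 mm deep bore, so keep the fingers above the lowest 25 mm. Weight 0.1 to 0.4 kg.
- slim_lens: The slim, black camera lens standing upright, loose: a plain cylinder 40 mm in diameter and 60 mm high with a glass disc on top. Origin at the centre of its underside; z up along the barrel; any yaw. Can be gripped anywhere across the barrel; seated, it stands in an 18 mm deep bore, so keep the fingers above the lowest 25 mm. Weight 0.1 to 0.4 kg.
- l_bracket: L-shaped flat aluminium bracket, loose on the table at any yaw, 12 mm thick, three dark bolt holes. Origin on its underside at the middle of its long arm; z up. Long arm along its x (64 mm long, 18 mm wide: y -9 to +9 mm); the short arm, 18 mm wide (x from 14 to 32 mm), stands off its +x end towards +y as far as y = 41 mm. Weight below 0.1 kg.
- t_bracket: T-shaped flat aluminium bracket, loose on the table at any yaw, 12 mm thick, three dark bolt holes. Origin on its underside at the middle of its long arm; z up. Long arm along its x (64 mm long, 18 mm wide: y -9 to +9 mm); the stem, 18 mm wide (x from -9 to +9 mm), stands off its middle towards +y as far as y = 41 mm. Weight below 0.1 kg.
- wide_cradle: The cradle for the wide lens: brown wooden cradle block, fixed to the table, 110 by 110 by 24 mm, with one round blind bore in the middle of its top, 76 mm wide and 18 mm deep (floor 6 mm above the table, lined black). Origin at table height under the bore's centre; z up.
- slim_cradle: The cradle for the slim lens: brown wooden cradle block, fixed to the table, 110 by 110 by 24 mm, with one round blind bore in the middle of its top, 56 mm wide and 18 mm deep (floor 6 mm above the table, lined black). Origin at table height under the bore's centre; z up.
- l_bin: The bin with the L sample: shallow brown wooden tray, fixed, 128 mm square outside, 120 mm inside; floor 6 mm and wall tops 18 mm above the table. Origin at table height under its centre; z up, x and y along its sides. On a 6 mm thick tongue, 76 by 90 mm, at its +x side (away from the robot) is fixed the sample, an L of the same size and metal as the loose bracket; it does not come off.
- t_bin: The bin with the T sample: shallow brown wooden tray, fixed, 128 mm square outside, 120 mm inside; floor 6 mm and wall tops 18 mm above the table. Origin at table height under its centre; z up, x and y along its sides. On a 6 mm thick tongue, 76 by 90 mm, at its +x side (away from the robot) is fixed the sample, a T of the same size and metal as the loose bracket; it does not come off.
- jar: Bystander: amber glass jar with a black cap, 60 mm across and 80 mm high, loose, standing to the robot's right of the work. Origin at the centre of its underside.
- screwdriver: Bystander: screwdriver about 170 mm long lying to the robot's left of the work, loose. Origin under its middle, its length along its x axis.
Mind the look-alikes: they are no part of the job. Leave any red look-alike of the l_bracket alone.

How it is judged (in metres and radians):
At the end, for the whole second after the job is handed in: Each lens upright (0.08 rad) in its own cradle within 12 mm of the bore's centre, underside less than 9 mm above the table; each bracket flat (0.1 rad), same face up, on its own bin's floor (underside 3 to 9.5 mm up, origin within 58 mm of the bin's centre); all four at rest (horizontal distance between wide_lens and wide_cradle below 0.012 m and z of wide_lens in the frame of wide_cradle below 0.009 m and angle between each of wide_lens, slim_lens's own z axis and vertical below 0.08 rad and horizontal distance between slim_lens and slim_cradle below 0.012 m and z of slim_lens in the frame of slim_cradle below 0.009 m and horizontal distance between l_bracket and l_bin below 0.058 m and z of l_bracket in the frame of l_bin between 0.003 and 0.0095 m and angle between each of l_bracket, t_bracket's own z axis and vertical below 0.1 rad and horizontal distance between t_bracket and t_bin below 0.058 m and z of t_bracket in the frame of t_bin between 0.003 and 0.0095 m and linear speed of each of wide_lens, slim_lens, l_bracket, t_bracket below 0.02 m/s and angular speed of each of wide_lens, slim_lens, l_bracket, t_bracket below 0.2 rad/s); the robot touches nothing.
It fails at once if the wide lens is dropped (falls freely by more than about 20 mm) (linear speed of wide_lens above 0.65 m/s and contact force between wide_lens and the fingers below 0.01 N).
It fails at once if the slim lens is dropped (falls freely by more than about 20 mm) (linear speed of slim_lens above 0.65 m/s and contact force between slim_lens and the fingers below 0.01 N).
It fails at once if the jar is pushed out of its place by more than 30 mm (distance of jar from where it was at the start of the episode above 0.03 m).
It fails at once if the screwdriver is pushed out of its place by more than 30 mm (distance of screwdriver from where it was at the start of the episode above 0.03 m).
It also fails if it takes over 104 s, if anything falls off the work surface, if the arm or the gripper's body presses on something with over 40 N, if the wrist force passes 120 N, or if a joint passes its speed limit or range.

## Working session

There is one attempt and no reset: what is moved stays moved. The work goes in short steps, Python scripts to look and compute and a shell command to move; the robot and the scene stay as the last step left them, time stands still between calls to the robot, and variables do not carry over. Pictures are saved under pics/ and viewed, and the job is handed in when it is done.

```bash
ls; mkdir -p pics
cat > h.py <<'E'
import numpy as np, cv2
from workcell import r
def save(c,n): cv2.imwrite('pics/'+n+'.png',c['image'])
E
python3 - <<'E'
from h import *
s=r.get_state(); print(s)
for n in ('scene','top','wrist'):
    c=r.capture(n); save(c,n+'0'); print(n,c['mtx'],c['dist_coeffs'],c.get('view',c.get('mount')))
E
```

```text
pics
{'t': 0.0, 'joints': array([ 6.98090822e+01,  2.81652825e+01,  8.93504825e+01,  6.10496008e-04,
        6.25513195e+01, -6.05027470e+00]), 'joint_velocities': array([ 0.04826167, -0.00576313,  0.0003961 , -0.06076486, -0.08637485,
        0.04155081]), 'tau': array([-1.55889156e-03, -6.12635994e+01, -2.58182788e+01,  6.90967636e-02,
        4.81208134e-02, -9.59396334e-05]), 'eef_pos': array([0.15265278, 0.60603519, 0.40414718]), 'eef_rot': array([[-9.69697733e-01,  2.44307463e-01, -4.12991094e-04],
       [ 2.44307776e-01,  9.69697123e-01, -1.09563040e-03],
       [ 1.32805591e-04, -1.16332725e-03, -9.99999315e-01]]), 'contact_force': array([ 0.55356689, -0.43709807,  0.20639384]), 'torque': array([0.00916933, 0.02223135, 0.00923306]), 'finger_gap': 1.0005488620674776}
scene [[467.94715783   0.         258.65514905]
 [  0.         467.94715783 189.62221362]
 [  0.           0.           1.        ]] [-0.06496351  0.          0.          0.          0.        ] [[ 0.72340116  0.69035168 -0.01026288 -0.33645643]
 [ 0.57326695 -0.60886256 -0.54831687 -0.21579077]
 [-0.38478015  0.
[... 301 characters left out ...]
1 -8.78671579e-04 -4.75095734e-03]
 [-9.79479435e-01  2.00079016e-02 -2.00548547e-01  4.65836974e-01]
 [ 2.00524956e-01 -3.19905850e-03 -9.79683371e-01  1.00429323e+00]
 [ 0.00000000e+00  0.00000000e+00  0.00000000e+00  1.00000000e+00]]
wrist [[275.92446719   0.         256.0513876 ]
 [  0.         275.92446719 190.64015677]
 [  0.           0.           1.        ]] [-0.02643513  0.          0.          0.          0.        ] [[ 4.21618508e-05 -9.70615670e-01 -2.40635033e-01  6.66989678e-02]
 [ 9.99999996e-01  6.00346315e-05 -6.69424697e-05 -1.14970594e-03]
 [ 7.94218456e-05 -2.40635029e-01  9.70615669e-01  1.98183276e-02]
 [ 0.00000000e+00  0.00000000e+00  0.00000000e+00  1.00000000e+00]]
```

View pics/scene0.png

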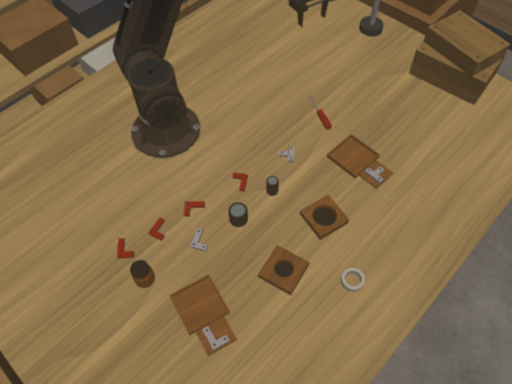

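View pics/top0.png

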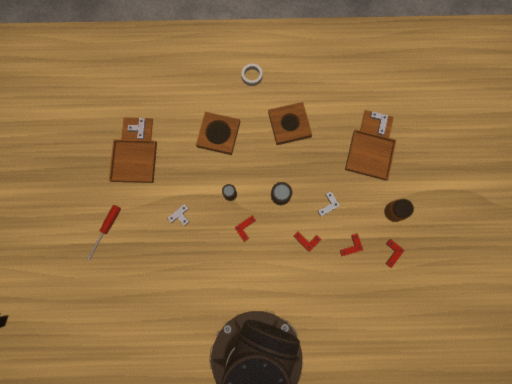

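View pics/wrist0.png

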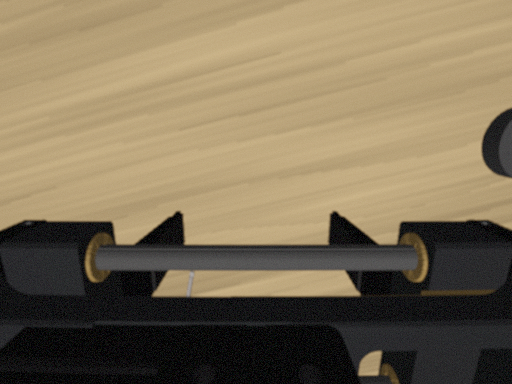

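The top view shows: t_bin (133,162), T bracket (180,214), slim lens (229,192), wide lens (282,193), wide cradle (218,132), slim cradle (290,122), L bracket (330,205), l_bin (370,155), jar (400,210) and screwdriver (105,230). There are four red L look-alikes in front. The wrist view shows nothing useful yet.

```bash
cat >> h.py <<'E'
def ray(c,uv,tcp=None):
    p=cv2.undistortPoints(np.array([[uv]],float),c['mtx'],c['dist_coeffs'])[0,0]
    d=np.array([p[0],p[1],1.])
    if 'view' in c: V=c['view']; R=V[:3,:3].T; o=-R@V[:3,3]
    else:
        M=c['mount']; P,Q=tcp; R=Q@M[:3,:3]; o=P+Q@M[:3,3]
    d=R@d; return o,d/np.linalg.norm(d)
def at(c,uv,z,tcp=None):
    o,d=ray(c,uv,tcp); return o+d*(z-o[2])/d[2]
def tri(rs):
    A=0;b=0
    for o,d in rs:
        P=np.eye(3)-np.outer(d,d); A=A+P; b=b+P@o
    x=np.linalg.solve(A,b); return x,[np.linalg.norm((np.eye(3)-np.outer(d,d))@(x-o)) for o,d in rs]
NAMES=['wide_lens','slim_lens','l_bracket','t_bracket','wide_cradle','slim_cradle','l_bin','t_bin','jar','screwdriver']
E
python3 - <<'E'
from h import *
np.set_printoptions(precision=4,suppress=True)
cs=r.capture('scene');ct=r.capture('top')
for n in NAMES:
    a=r.pinpoint(cs,n);b=r.pinpoint(ct,n)
    print(n,[(np.round(x['at']),round(x['confidence'],2)) for x in a],'|',[(np.round(x['at']),round(x['confidence'],2)) for x in b])
    for i in a[:5]:
        for j in b[:5]:
            x,e=tri([ray(cs,i['at']),ray(ct,j['at'])])
            if max(e)<.006 and abs(x[2])<.03: print('   ',x,np.round(e,4))
print(r.get_state()['t'])
E
```

```text
wide_lens [(array([240., 220.]), 0.86)] | [(array([283., 195.]), 0.57)]
    [ 0.456  -0.082  -0.0033] [0.0053 0.0053]
slim_lens [(array([272., 191.]), 0.72)] | [(array([231., 191.]), 0.64)]
    [0.4632 0.0658 0.0108] [0.0013 0.0013]
l_bracket [(array([119., 250.]), 0.79), (array([197., 207.]), 0.67), (array([197., 240.]), 0.65), (array([244., 184.]), 0.59), (array([158., 229.]), 0.58)] | [(array([394., 257.]), 0.78), (array([331., 205.]), 0.77), (array([305., 241.]), 0.66), (array([352., 248.]), 0.53), (array([246., 224.]), 0.49)]
    [ 0.262  -0.4064 -0.0101] [0.0019 0.0019]
    [ 0.3169 -0.143  -0.0082] [0.0056 0.0056]
    [ 0.4165 -0.2247  0.0111] [0.0009 0.0009]
    [ 0.3694  0.0262 -0.0031] [0.0018 0.0018]
    [ 0.2921 -0.2796 -0.0024] [0.0033 0.0033]
t_bracket [(array([292., 152.]), 0.59)] | [(array([392., 211.]), 0.71), (array([176., 210.]), 0.47)]
    [0.408  0.2248 0.0205] [0.0012 0.0012]
wide_cradle [(array([323., 217.]), 0.75)] | [(array([218., 132.]), 0.57)]
    [0.6466 0.1039 0.0119] [0.0021 0.0021]
slim_cradle [] | [(array([291., 124.]), 0.76)]
l_bin [(array([199., 307.]), 0.9)] | [(array([369., 158.]), 0.95), (array([134., 161.]), 0.31), (array([330., 204.]), 0.16)]
    [ 0.5661 -0.358  -0.0217] [0.0013 0.0013]
t_bin [(array([354., 156.]), 0.55)] | [(array([132., 161.]), 0.61)]
    [ 0.567   0.3704 -0.0018] [0.0012 0.0012]
jar [(array([143., 283.]), 0.56)] | [(array([391., 209.]), 0.83)]
screwdriver [(array([317., 108.]), 0.63)] | [(array([107., 231.]), 0.67), (array([217., 132.]), 0.55)]
1.25
```

```bash
python3 -m inch '[[[-1,0,0,0,-0.95],[-1,0,0,0,-0.95],[-1,0,0,0,-0.93],[-1,-0.94,-0.99,0,0],[-1,-0.94,-0.99,0,0],[-1,-0.94,-0.99,0,0],[-1,-0.94,-0.99,0,0],[-1,-0.94,-0.99,0,0],[-1,-0.94,-0.99,0,0],[-1,-0.94,-0.99,0,0],[-1,-0.94,-0.99,0,0],[-1,-0.94,-0.99,0,0]]]'
python3 -m inch '[[[-1,-0.94,-0.99,0,0],[-1,-0.94,-0.99,0,0],[-1,-0.94,-0.99,0,0],[-1,-0.94,-0.99,0,0],[-1,0,0,0,0],[-1,0,0,0,0]]]'
cat >> h.py <<'E'
def tcp():
    s=r.get_state(); return s['eef_pos'],s['eef_rot']
E
python3 - <<'E'
from h import *
p,q=tcp();np.savez('w1.npz',p=p,q=q);print(p,q)
c=r.capture('wrist');save(c,'w1');print(r.get_state()['t'])
E
```

```text
t: 2.75
eef_pos: [0.4073, 0.3378, 0.4049]
eef_rot: [[-1.0, -0.0, 0.0], [-0.0, 1.0, 0.0], [-0.0, 0.0, -1.0]]
contact_force: [1.0, 0.6, -0.4]
finger_gap: 0.999
t: 3.5
eef_pos: [0.519, 0.2202, 0.4047]
eef_rot: [[-1.0, 0.0, -0.0], [0.0, 1.0, 0.0], [0.0, 0.0, -1.0]]
contact_force: [-0.5, -0.5, 0.3]
finger_gap: 1.004
[0.51904218 0.22018178 0.40465794] [[-9.99999917e-01  2.06912760e-04 -3.50981571e-04]
 [ 2.06871720e-04  9.99999972e-01  1.16961040e-04]
 [ 3.51005762e-04  1.16888422e-04 -9.99999932e-01]]
3.55
```

View pics/w1.png

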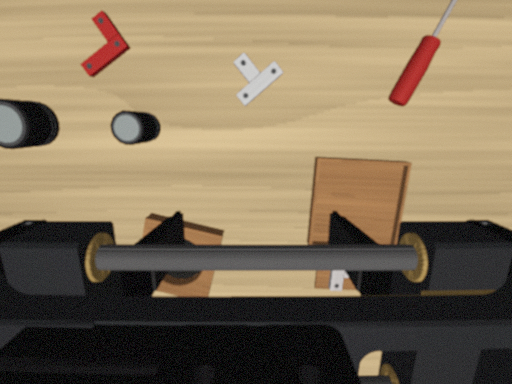

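The wrist view shows the T bracket (bar from about (243,97) to (275,70), stem end at (242,62)), slim lens top (127,127), wide lens top (8,125), a red L (108,45), the screwdriver (425,70) and t_bin (360,205). Next I'll take a second wrist view for stereo.

```bash
python3 -m inch '[[[-1,0,-1,0,0],[-1,0,-1,0,0],[-1,0,-1,0,0],[-1,0,-1,0,0],[-1,0,-1,0,0],[-1,0,-1,0,0],[-1,0,-1,0,0],[-1,0,-1,0,0],[-1,0,0,0,0],[-1,0,0,0,0]]]'
cat >> h.py <<'E'
import pickle
def keep(n):
    p,q=tcp(); c=r.capture('wrist'); save(c,n); pickle.dump((c,p,q),open(n+'.pkl','wb')); return c,p,q
def metal(img):
    hsv=cv2.cvtColor(img,cv2.COLOR_BGR2HSV); return ((hsv[...,1]<40)&(hsv[...,2]>150)).astype(np.uint8)
E
python3 - <<'E'
from h import *
c,p,q=keep('w2');print(p,r.get_state()['t'])
E
```

```text
t: 4.8
eef_pos: [0.5192, -0.0189, 0.4048]
eef_rot: [[-1.0, -0.001, 0.0], [-0.001, 1.0, 0.0], [-0.0, 0.0, -1.0]]
contact_force: [-0.8, 0.3, -0.3]
finger_gap: 1.001
[ 0.5191875  -0.01893715  0.40480085] 4.85
```

View pics/w2.png

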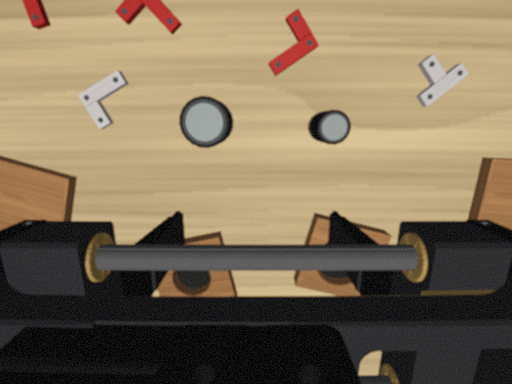

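The second view shows the L bracket (corner about (85,97), ends at (122,76) and (103,124)), wide lens top (205,122), slim lens top (333,126), and the T bracket (443,80). I'll move out to see the cradles.

```bash
python3 -m inch '[[[-1,-1,0,0,0],[-1,-1,0,0,0],[-1,-1,0,0,0],[-1,-1,0,0,0],[-1,-1,0,0,0],[-1,-1,0,0,0],[-1,-1,0,0,0],[-1,0,0,0,0],[-1,0,0,0,0]]]'
python3 - <<'E'
from h import *
c,p,q=keep('w3');print(p,r.get_state()['t'])
E
```

```text
t: 5.98
eef_pos: [0.7289, -0.0189, 0.4044]
eef_rot: [[-1.0, -0.001, -0.001], [-0.001, 1.0, 0.0], [0.001, 0.0, -1.0]]
contact_force: [-0.2, 0.6, 1.1]
finger_gap: 0.998
[ 0.72894841 -0.01890948  0.40437767] 6.025
```

View pics/w3.png

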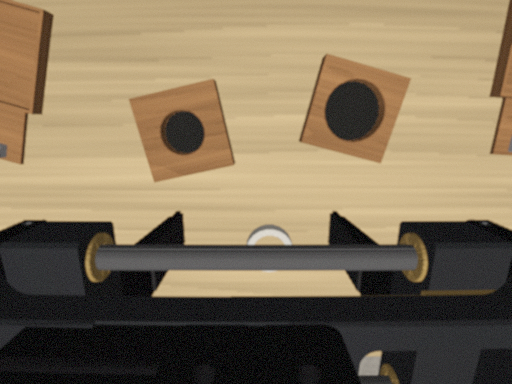

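```bash
cat > meas.py <<'E'
from h import *
from scipy.optimize import minimize
np.set_printoptions(precision=4,suppress=True)
W={}
for n in ('w2','w3'): W[n]=pickle.load(open(n+'.pkl','rb'))
d=np.load('w1.npz'); c1=dict(W['w2'][0]); c1['image']=cv2.imread('pics/w1.png'); W['w1']=(c1,d['p'],d['q'])
def comps(m,amin=50):
    n,l,s,ce=cv2.connectedComponentsWithStats(m.astype(np.uint8)); return [(i,s[i],ce[i],l==i) for i in range(1,n) if s[i][4]>amin]
def W_(n,uv,z): c,p,q=W[n]; return at(c,uv,z,(p,q))
def R_(n,uv): c,p,q=W[n]; return ray(c,uv,(p,q))
SH={'l':[(-32,-9),(32,-9),(32,41),(14,41),(14,9),(-32,9)],'t':[(-32,-9),(32,-9),(32,9),(9,9),(9,41),(-9,41),(-9,9),(-32,9)]}
def fitb(n,mask,k,z=.012):
    sh=np.array(SH[k])/1e3; c,p,q=W[n]
    mask=cv2.morphologyEx(mask.astype(np.uint8),cv2.MORPH_CLOSE,np.ones((5,5)))
    ct=max(cv2.findContours(mask,cv2.RETR_EXTERNAL,cv2.CHAIN_APPROX_NONE)[0],key=len)[:,0].astype(float)
    pts=np.array([W_(n,u,z)[:2] for u in ct])
    a=sh;b=np.roll(sh,-1,0)
    def dist(v):
        cs,sn=np.cos(v[2]),np.sin(v[2]); l=(pts-v[:2])@np.array([[cs,-sn],[sn,cs]])
        e=b-a; t=np.clip(((l[:,None]-a)*e).sum(2)/(e*e).sum(1),0,1)
        return np.linalg.norm(l[:,None]-a-t[...,None]*e,axis=2).min(1)
    best=min((minimize(lambda v:np.minimum(dist(v),.006).mean(),[*pts.mean(0),y],method='Nelder-Mead',options=dict(xatol=1e-6,fatol=1e-8,maxiter=2000)) for y in np.arange(0,6.28,.5)),key=lambda r:r.fun)
    return best.x[:2],np.degrees(best.x[2])%360,best.fun
if __name__=='__main__':
    for n in ('w1','w2'):
        for i,s,ce,m in comps(metal(W[n][0]['image'])[:200],300):
            print(n,'metal',s,ce)
            for k in 'lt': print('  ',k,fitb(n,m,k))
    # lens glass
    for n in ('w1','w2'):
        im=W[n][0]['image']; h=cv2.cvtColor(im,cv2.COLOR_BGR2HSV)
        m=((h[...,1]<70)&(h[...,2]>90)&(h[...,2]<185)); m[205:]=0; m=cv2.morphologyEx(m.astype(np.uint8),cv2.MORPH_OPEN,np.ones((7,7)))
        for i,s,ce,mm in comps(m,200): print(n,'glass',s,ce,'z60',W_(n,ce,.06),'z54',W_(n,ce,.054))
    im=W['w3'][0]['image']; m=im.max(2)<45; m[212:]=0
    for i,s,ce,mm in comps(m,300):
        ct=cv2.findContours(mm.astype(np.uint8),0,1)[0][0]; (u,v),ax,an=cv2.fitEllipse(ct)
        z=.006; print('bore',s,(u,v),ax,W_('w3',(u,v),.006),W_('w3',(u,v),.024), 'dia mm',(np.linalg.norm(W_('w3',(s[0],v),z)-W_('w3',(s[0]+s[2],v),z)))*1e3)
E
python3 meas.py
```

```text
w1 metal [ 234   53   49   53 1119] [254.9401  77.6676]
   l (array([0.418 , 0.2052]), np.float64(129.9026036698097), np.float64(0.002119192079095237))
   t (array([0.4034, 0.2227]), np.float64(129.82603223992353), np.float64(0.0003751589858167642))
w1 metal [  0 106  21  36 606] [  8.6386 124.6848]
   l (array([ 0.4428, -0.1147]), np.float64(347.88760411697405), np.float64(0.0021597529809382))
   t (array([ 0.4617, -0.1187]), np.float64(347.8857077343662), np.float64(0.001972658059577567))
w1 metal [115 116  23  24 443] [125.9865 127.3905]
   l (array([0.4762, 0.0482]), np.float64(172.540687163523), np.float64(0.0025385286891913333))
   t (array([0.4593, 0.0422]), np.float64(32.44528474744308), np.float64(0.0029164821348111897))
w2 metal [ 420   55   48   51 1045] [440.3952  78.8928]
   l (array([0.4052, 0.2194]), np.float64(132.30917819279242), np.float64(0.002323184300306668))
   t (array([0.4032, 0.2221]), np.float64(129.93608764318572), np.float64(0.0004441893985882442))
w2 metal [  78   71   47   58 1004] [99.9602 96.7221]
   l (array([ 0.4092, -0.2204]), np.float64(298.1920053
[... 738 characters left out ...]
752  0.054 ]
w1 glass [113 114  27  27 593] [126.1467 127.2175] z60 [0.4569 0.0688 0.06  ] z54 [0.457 0.066 0.054]
w2 glass [ 185  102   39   41 1299] [203.9053 121.7544] z60 [ 0.4515 -0.0799  0.06  ] z54 [ 0.4515 -0.081   0.054 ]
w2 glass [321 114  27  27 601] [333.8802 126.9384] z60 [0.4571 0.0695 0.06  ] z54 [0.4572 0.0711 0.054 ]
bore [ 326   83   52   56 1707] (351.4533996582031, 110.03620147705078) (48.70536804199219, 54.85523223876953) [0.6453 0.1062 0.006 ] [0.6461 0.1002 0.024 ] dia mm 69.34247808501213
bore [167 113  36  39 826] (184.27505493164062, 131.42941284179688) (35.00989532470703, 37.0884895324707) [ 0.6735 -0.1168  0.006 ] [ 0.6729 -0.1122  0.024 ] dia mm 48.63086859505692
```

```bash
cat > meas2.py <<'E'
from meas import *
c,p,q=W['w3']
# left/right edges of black along center row
im=c['image'].max(2)
for nm,cor,bz in (('wide',[(327,55),(410,80),(381,162),(301,141)],.024),('slim',[(131,100),(214,80),(234,164),(155,181)],.024)):
    g=cv2.cvtColor(c['image'],cv2.COLOR_BGR2GRAY)
    cr=cv2.cornerSubPix(g,np.array(cor,np.float32)[:,None],(4,4),(-1,-1),(3,30,.01))[:,0]
    w=np.array([W_('w3',u,bz) for u in cr]); print(nm,cr.tolist()); print(w[:,:2],w.mean(0)[:2],'sides',np.linalg.norm(w-np.roll(w,1,0),axis=1))
ct=r.capture('top'); cs=r.capture('scene'); save(ct,'top1'); save(cs,'scene1')
for nm in ('wide','slim'):
    for n,cc in (('top',ct),('scene',cs)):
        o=r.outline_of(cc,nm+'_cradle')
        for x in o[:2]:
            print(nm,n,x['confidence'],x['rect'],x['mask'].sum(),at(cc,np.argwhere(x['mask']).mean(0)[::-1],.018))
E
python3 meas2.py
```

```text
Traceback (most recent call last):
  File "meas2.py", line 7, in <module>
    cr=cv2.cornerSubPix(g,np.array(cor,np.float32)[:,None],(4,4),(-1,-1),(3,30,.01))[:,0]
       ~~~~~~~~~~~~~~~~^^^^^^^^^^^^^^^^^^^^^^^^^^^^^^^^^^^^^^^^^^^^^^^^^^^^^^^^^^^^^
cv2.error: OpenCV(4.12.0) :-1: error: (-5:Bad argument) in function 'cornerSubPix'
> Overload resolution failed:
>  - Layout of the output array corners is incompatible with cv::Mat
>  - Expected Ptr<cv::UMat> for argument 'corners'
```

Run:
```python
import cv2,numpy as np
a=cv2.imread('pics/w3.png')[40:200,110:430]; b=cv2.imread('pics/top1.png')[80:180,100:420]
cv2.imwrite('pics/z1.png',np.vstack([cv2.resize(a,None,fx=2.4,fy=2.4),cv2.resize(b,(768,240))])[:600])
```

```text
[ WARN:0@0.029] global loadsave.cpp:275 findDecoder imread_('pics/top1.png'): can't open/read file: check file path/integrity
Traceback (most recent call last):
TypeError: 'NoneType' object is not subscriptable
```

```bash
sed -i 's/np.array(cor,np.float32)\[:,None\]/np.ascontiguousarray(np.array(cor,np.float32).reshape(-1,1,2))/' meas2.py; python3 meas2.py;  python3 - <<'E'
import cv2,numpy as np
a=cv2.imread('pics/w3.png')[40:190,110:430]; b=cv2.imread('pics/top1.png')[80:180,100:420]
cv2.imwrite('pics/z1.png',np.vstack([cv2.resize(a,(768,360)),cv2.resize(b,(768,240))])[:600])
E
```

```text
wide [[325.96209716796875, 53.35563659667969], [410.3453063964844, 77.853759765625], [379.9496154785156, 162.64117431640625], [298.5098571777344, 141.0859832763672]]
[[0.5801 0.0641]
 [0.607  0.1707]
 [0.7127 0.1435]
 [0.685  0.0346]] [0.6462 0.1032] sides [0.109  0.1099 0.1091 0.1123]
slim [[128.33526611328125, 98.64179992675781], [214.2328643798828, 78.91065979003906], [234.73733520507812, 163.3417510986328], [153.8525390625, 181.6629180908203]]
[[ 0.6324 -0.1804]
 [ 0.6096 -0.0717]
 [ 0.7141 -0.0482]
 [ 0.7388 -0.1571]] [ 0.6737 -0.1143] sides [0.1089 0.1111 0.1071 0.1117]
wide scene 0.63 [301.5, 202.5, 348.2, 235.4] 243 [0.6831 0.1055 0.018 ]
slim top 0.89 [287.1, 103.2, 313.3, 137.0] 619 [ 0.6812 -0.1408  0.018 ]
slim scene 0.69 [259.9, 243.0, 310.1, 297.6] 1560 [ 0.676  -0.1175  0.018 ]
```

View pics/z1.png

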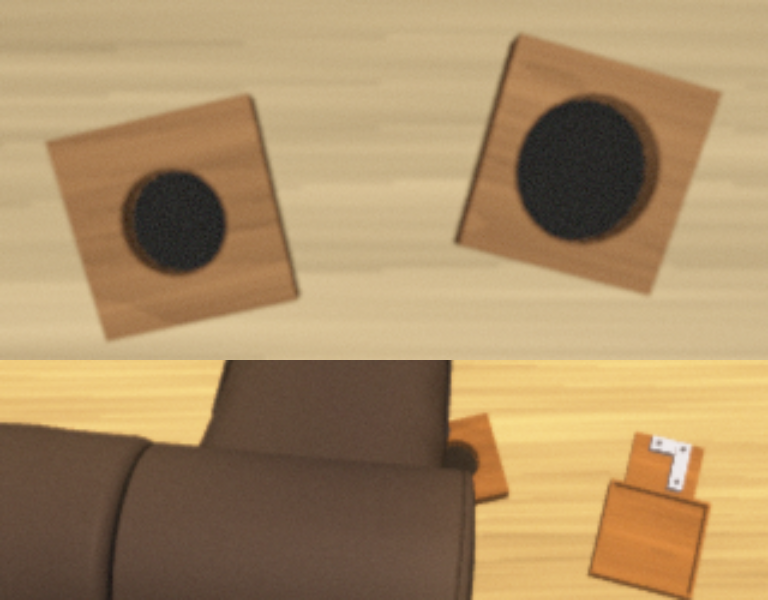

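The zoom shows the slim bore rim centred at (182.5,132) and the wide rim at (355,110) in wrist pixels, which agrees with the block corners. I'll check both, and the bins, against the unobstructed start views.

```bash
cat > meas3.py <<'E'
from meas import *
print('rim',W_('w3',(355,110),.024),W_('w3',(182.5,132.1),.024))
ct=r.capture('top'); cs=r.capture('scene')
ct['image']=cv2.imread('pics/top0.png'); cs['image']=cv2.imread('pics/scene0.png')
C={}
for n,cc in (('top',ct),('scene',cs)):
    m=cc['image'].max(2)<60
    for i,s,ce,mm in comps(m,80): 
        if 80<ce[1]<300 : print(n,s,ce,at(cc,ce,.018)[:2]); C.setdefault(n,[]).append(ce)
for a in C['top']:
    for b in C['scene']:
        x,e=tri([ray(ct,a),ray(cs,b)])
        if max(e)<.006 and abs(x[2])<.08: print('tri',a,b,x,e)
# bins: brown masks with bin rim corners (outer, z=.018)
for nm,cor in (('t_bin',[(113,140),(157,140),(155,183),(110,182)]),('l_bin',[(354,131),(396,140),(388,179),(346,169)])):
    w=np.array([at(ct,u,.018) for u in cor]);print(nm,w.mean(0)[:2],'sides',np.linalg.norm(w-np.roll(w,1,0),axis=1), 'yaw',np.degrees(np.arctan2(*(w[0]-w[3])[1::-1])))
E
python3 meas3.py
python3 - <<'E'
import cv2,numpy as np
b=cv2.imread('pics/top0.png'); b=np.hstack([b[110:195,90:190],b[110:195,330:430]])
cv2.imwrite('pics/z2.png',cv2.resize(b,None,fx=4,fy=4))
E
```

```text
rim [0.646  0.1047 0.024 ] [ 0.6737 -0.1145  0.024 ]
top [281 115  18  16 209] [289.4928 122.3923] [ 0.6738 -0.1131]
top [207 122  23  22 401] [217.8678 132.2145] [0.6466 0.1063]
top [393 200  20  18 294] [402.3503 208.4048] [ 0.4012 -0.4324]
scene [ 131   75   61   69 1886] [161.6941 111.07  ] [-0.066  0.041]
scene [314 208  22  17 269] [323.9814 216.1933] [0.6486 0.1037]
scene [230 213  17  13 129] [238.3411 220.124 ] [ 0.4637 -0.0899]
scene [131 261  18  17 236] [139.3686 269.0763] [ 0.3689 -0.4071]
scene [275 262  18  14 180] [283.4722 268.9667] [ 0.6755 -0.1152]
tri [289.4928 122.3923] [283.4722 268.9667] [ 0.6748 -0.1138  0.0147] [np.float64(0.00036715038426941783), np.float64(0.00036715038426946044)]
tri [217.8678 132.2145] [323.9814 216.1933] [0.6477 0.1062 0.0141] [np.float64(0.0005537443954951718), np.float64(0.0005537443954951798)]
tri [402.3503 208.4048] [139.3686 269.0763] [ 0.3943 -0.4129  0.0676] [np.float64(0.00017757248511974998), np.float64(0.00017757248511965688)]
t_bin [0.5608 0.3582] sides [0.1305 0.1335 0.1335 0.1335] yaw -0.4979559319984064
l_bin [ 0.5663 -0.3544] sides [0.1232 0.1291 0.1257 0.1268] yaw -15.29384895697667
```

View pics/z2.png

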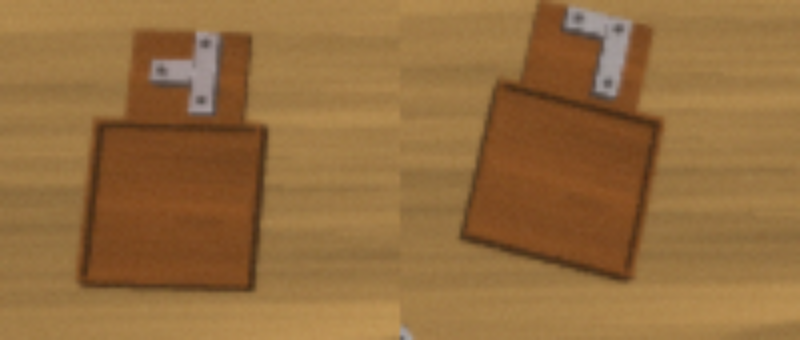

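```bash
python3 -m inch '[[[-1,0.94,0.64,0.25,0],[-1,0.94,0.64,0.25,0],[-1,0.94,0.64,0.25,0],[-1,0.94,0.64,0.25,0],[-1,0.94,0.64,0.25,0],[-1,0.94,0.64,0.25,0],[-1,0.94,0.64,0.25,0],[-1,0.94,0.64,0.25,0],[-1,0.94,0.64,0.25,0],[-1,0.94,0.64,0.25,0],[-1,0.94,0.64,0.25,0],[-1,0.94,0.65,0.25,0]]]'
python3 -m inch '[[[-1,0,0,0.3,1],[-1,0,0,0.3,1],[-1,0,0,0.3,1],[-1,0,0,0.3,1],[-1,0,0,0.3,1],[-1,0,0,0.3,1],[-1,0,0,0.3,1],[-1,0,0,0.2,1],[-1,0,0,0,1],[-1,0,0,0,1],[-1,0,0,0,0],[-1,0,0,0,0]]]'
python3 - <<'E'
from h import *
c,p,q=keep('w4');print(p,np.degrees(np.arctan2(q[1,0],q[0,0])),r.get_state()['t'])
E
```

```text
t: 7.92
eef_pos: [0.39, 0.2112, 0.3148]
eef_rot: [[-1.0, 0.0, 0.001], [0.0, 1.0, 0.0], [-0.001, 0.0, -1.0]]
contact_force: [0.8, 0.7, 0.4]
finger_gap: 0.998
t: 9.43
eef_pos: [0.391, 0.2107, 0.2458]
eef_rot: [[-0.644, 0.765, 0.0], [0.765, 0.644, 0.0], [-0.0, 0.0, -1.0]]
contact_force: [0.3, 0.1, -0.3]
finger_gap: 1.003
[0.39098119 0.21070387 0.24584326] 130.1161915997242 9.475
```

View pics/w4.png

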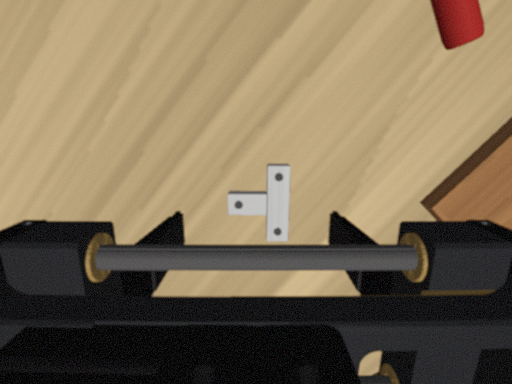

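The T sits between the open fingers, spanning columns 228–290, with the stem centre at row 204. I'll refit its pose from this closer view.

```bash
cat > fit.py <<'E'
import sys
from meas import *
n,k=sys.argv[1:3]
W[n]=pickle.load(open(n+'.pkl','rb')); _,p,q=W[n]
for i,s,ce,m in comps(metal(W[n][0]['image'])[:246],300):
    x,y,e=fitb(n,m,k); print(s,x,y,e,'origin in tool',q.T@(np.r_[x,0.]-p),'tool y ang',np.degrees(np.arctan2(q[1,1],q[0,1])))
E
python3 fit.py w4 t
```

```text
[ 227  166   64   75 2353] [0.4031 0.2225] 129.7760125108663 0.0004803141182324477 origin in tool [0.0012 0.0168 0.2458] tool y ang 40.116192936560104
```

```bash
python3 -m inch '[[[-1,0.04,0.02,0.6,0],[-1,0,0,0.6,0],[-1,0,0,0.56,0],[-1,0,0,0,0],[0.3,0,0,0,0],[0.3,0,0,0,0],[0.3,0,0,0,0],[0.3,0,0,0,0],[0.3,0,0,0,0],[0.3,0,0,0,0]]]' 15
```

```text
t: 10.72
eef_pos: [0.3907, 0.212, 0.193]
eef_rot: [[-0.643, 0.766, 0.0], [0.766, 0.643, 0.0], [-0.0, 0.0, -1.0]]
contact_force: [0.4, -0.0, 2.7]
finger_gap: 0.527
```

```bash
python3 -m inch '[[[0.3,0,0,-0.5,0],[0.3,0,0,-1,0],[0.3,0,0,-0.5,0],[0.3,0.01,0.94,0,0],[0.3,0.02,0.94,0,0],[0.3,0.02,0.94,0,0],[0.3,0.02,0.94,0,0],[0.3,0.01,0.94,0,0],[0.3,0.01,0.94,0,0],[0.3,0.01,0.94,0,0],[0.3,0.01,0.91,0,0],[0.3,0,0,0,0]]]'
python3 - <<'E'
from meas import *
for u in ((315,157),(410,161)): print(W_('w1',u,.018))
c,p,q=keep('w5');print(p,r.get_state()['t'],r.get_state()['finger_gap'])
E
```

```text
t: 12.22
eef_pos: [0.5612, 0.3596, 0.2523]
eef_rot: [[-0.643, 0.766, 0.0], [0.766, 0.643, 0.0], [0.0, 0.0, -1.0]]
contact_force: [-0.1, -0.3, -0.3]
finger_gap: 0.525
[0.4967 0.2974 0.018 ]
[0.5018 0.4261 0.018 ]
[0.5612 0.3596 0.2523] 12.275 0.5246712148546205
```

View pics/w5.png

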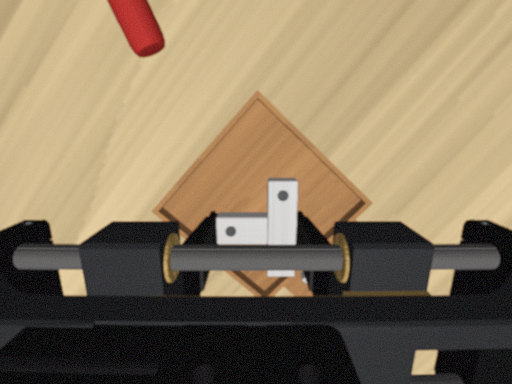

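The T is held flat over the middle of the t_bin, and two views put the bin centre at (0.562,0.359). I'll set it down.

```bash
python3 -m inch '[[[0.3,0,0,0.6,0],[0.3,0,0,0.6,0],[0.3,0,0,0.4,0],[0.3,0,0,0.16,0],[0.3,0,0,0,0],[-0.3,0,0,0,0],[-0.3,0,0,0,0],[-0.3,0,0,0,0],[-0.3,0,0,0,0]]]'
python3 -m inch '[[[-0.3,0,0,-0.5,0],[-0.3,0,0,-1,0],[-1,0,0,-1,0],[-1,0,0,-0.5,0],[-1,0,0,0,0]]]'
python3 - <<'E'
from h import *
c,p,q=keep('w6');print(p,r.get_state()['t'])
E
python3 fit.py w6 t
```

```text
t: 13.4
eef_pos: [0.5606, 0.359, 0.2003]
eef_rot: [[-0.643, 0.766, 0.0], [0.766, 0.643, 0.0], [-0.0, 0.0, -1.0]]
contact_force: [0.2, 0.0, -0.0]
finger_gap: 0.653
t: 14.02
eef_pos: [0.5606, 0.359, 0.2913]
eef_rot: [[-0.643, 0.766, 0.002], [0.766, 0.643, 0.001], [-0.0, 0.002, -1.0]]
contact_force: [-0.0, -0.1, 0.1]
finger_gap: 0.908
[0.56059033 0.3590274  0.29134492] 14.075
[ 229  160   54   66 1782] [0.5731 0.3685] 130.30744124483454 0.000315464092730701 origin in tool [-0.0006  0.0151  0.2914] tool y ang 40.016025487784184
```

View pics/w6.png

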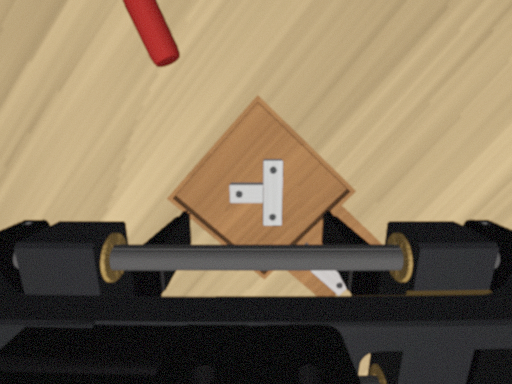

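The T bracket lies flat and fully inside the t_bin, centred near (262,192). Next is the slim lens.

```bash
python3 -m inch '[[[-1,-0.576,-0.985,0,0],[-1,-0.576,-0.985,0,0],[-1,-0.576,-0.985,0,0],[-1,-0.576,-0.985,0,0],[-1,-0.576,-0.985,0,0],[-1,-0.576,-0.985,0,0],[-1,-0.576,-0.985,0,0],[-1,-0.576,-0.985,0,0],[-1,-0.576,-0.985,0,0],[-1,0,0,0,0],[-1,0,0,0,0]]]'
python3 - <<'E'
from h import *
c,p,q=keep('w7');print(p,r.get_state()['t'])
h=cv2.cvtColor(c['image'],cv2.COLOR_BGR2HSV)
m=((h[...,1]<70)&(h[...,2]>90)&(h[...,2]<185)); m[215:]=0; m=cv2.morphologyEx(m.astype(np.uint8),cv2.MORPH_OPEN,np.ones((7,7)))
n,l,s,ce=cv2.connectedComponentsWithStats(m)
for i in range(1,n): x=at(c,ce[i],.06,(p,q)); print(s[i],ce[i],x,'in tool',q.T@(x-p))
E
```

```text
t: 15.45
eef_pos: [0.4571, 0.0691, 0.2897]
eef_rot: [[-0.643, 0.766, -0.001], [0.766, 0.643, 0.0], [0.001, -0.0, -1.0]]
contact_force: [0.9, 0.1, -0.4]
finger_gap: 1.006
[0.45711479 0.06911773 0.28965544] 15.5
[238 190  39  25 832] [257.16706731 203.37860577] [0.45476256 0.07211484 0.06      ] in tool [3.68226134e-03 2.21254491e-04 2.29657417e-01]
```

View pics/w7.png

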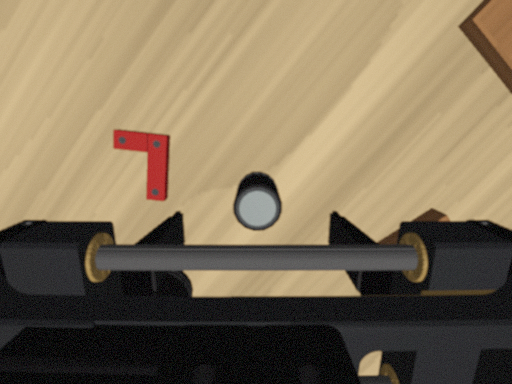

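The slim lens's glass disc is centred near (257,209), midway between the fingers. Descending to grip it.

```bash
python3 -m inch '[[[-1,0,0,0.8,0],[-1,0,0,0.8,0],[-1,0,0,0.66,0],[-1,0,0,0,0],[0.6,0,0,0,0],[0.6,0,0,0,0],[0.6,0,0,0,0],[0.6,0,0,0,0],[0.6,0,0,0,0],[0.6,0,0,0,0],[0.6,0,0,0,0]]]' 25
```

```text
t: 16.88
eef_pos: [0.4569, 0.0689, 0.2224]
eef_rot: [[-0.643, 0.766, 0.0], [0.766, 0.643, 0.0], [-0.0, 0.0, -1.0]]
contact_force: [1.0, -0.2, 1.9]
finger_gap: 0.418
```

```bash
python3 -m inch '[[[0.6,0,0,-0.5,0],[0.6,0,0,-1,0],[0.6,0,0,-0.5,0],[0.6,-0.5,0.08,0,0],[0.6,-0.95,0.165,0,0],[0.6,-0.95,0.165,0,0],[0.6,-0.95,0.165,0,0],[0.6,-0.95,0.165,0,0],[0.6,-0.95,0.165,0,0],[0.6,-0.95,0.165,0,0],[0.6,-0.95,0.165,0,0],[0.6,-0.95,0.165,0,0]]]'
python3 -m inch '[[[0.6,-0.95,0.165,0,0],[0.6,-0.27,0.045,0,0],[0.6,0,0,0,0],[0.6,0,0,0,0]]]'
python3 - <<'E'
from h import *
c,p,q=keep('w8');s=r.capture('top');save(s,'top8');s2=r.capture('scene');save(s2,'scene8');print(p,r.get_state()['t'])
b=s2['image'][200:310,220:370];cv2.imwrite('pics/z8.png',np.hstack([cv2.resize(b,None,fx=2.6,fy=2.6),cv2.resize(c['image'],(381,286))]))
E
```

```text
t: 18.38
eef_pos: [0.6463, -0.0918, 0.2807]
eef_rot: [[-0.643, 0.766, -0.001], [0.766, 0.643, 0.0], [0.001, -0.001, -1.0]]
contact_force: [-0.3, 0.2, -2.0]
finger_gap: 0.413
t: 18.88
eef_pos: [0.6731, -0.1137, 0.2819]
eef_rot: [[-0.643, 0.766, -0.001], [0.766, 0.643, 0.0], [0.001, -0.0, -1.0]]
contact_force: [0.1, 0.8, -2.1]
finger_gap: 0.416
[ 0.67314861 -0.11372222  0.28192752] 19.025
```

View pics/z8.png

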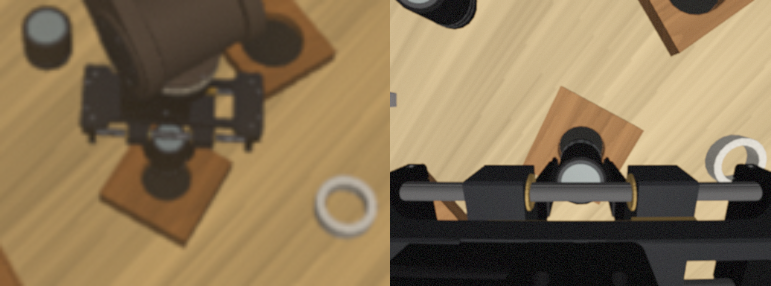

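The lens hangs centred over the slim bore. Lowering it slowly.

```bash
python3 -m inch '[[[0.6,0.0,0.01,0.6,0],[0.6,0,0.01,0.5,0],[0.6,0,0,0.3,0],[0.6,0,0,0.2,0],[0.6,0,0,0.1,0],[0.6,0,0,0.06,0],[0.6,0,0,0,0],[0.6,0,0,0,0]]]'
```

```text
t: 20.02
eef_pos: [0.6741, -0.1138, 0.2298]
eef_rot: [[-0.643, 0.766, 0.0], [0.766, 0.643, -0.0], [-0.0, 0.0, -1.0]]
contact_force: [0.6, -0.3, -0.6]
finger_gap: 0.415
```

```bash
python3 -m inch '[[[0.6,0,0,0.03,0],[0.6,0,0,0.02,0],[0.6,0,0,0,0]]]'
python3 - <<'E'
from h import *
print(np.mean([ (r.capture('wrist'),r.get_state()['contact_force'])[1] for _ in range(4)],0))
E
```

```text
t: 20.4
eef_pos: [0.6741, -0.1138, 0.2284]
eef_rot: [[-0.643, 0.766, 0.0], [0.766, 0.643, -0.0], [-0.0, 0.0, -1.0]]
contact_force: [-0.7, 0.3, 3.3]
finger_gap: 0.412
[-1.20825805  0.39904643  4.80903889]
```

Upward force of about 5 N at TCP z 0.2284, the expected seated height, so the lens is on the bore floor. Releasing it.

```bash
python3 -m inch '[[[0,0,0,0,0],[-0.4,0,0,0,0],[-0.6,0,0,0,0],[-0.6,0,0,0,0],[-0.6,0,0,-0.5,0],[-1,0,0,-1,0],[-1,0,0,-1,0],[-1,0,0,-0.3,0],[-1,0,0,0,0]]]'
python3 - <<'E'
from h import *
c,p,q=keep('w9');print(p,r.get_state()['t'])
E
```

```text
t: 21.72
eef_pos: [0.674, -0.1138, 0.3125]
eef_rot: [[-0.643, 0.766, 0.001], [0.766, 0.643, -0.0], [-0.001, 0.001, -1.0]]
contact_force: [-0.3, 0.2, 0.1]
finger_gap: 1.002
[ 0.67398123 -0.1137726   0.31247343] 21.775
```

View pics/w9.png

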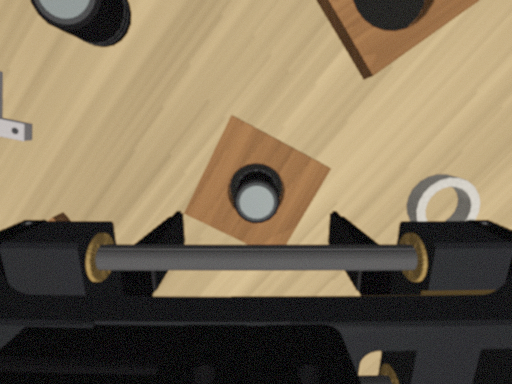

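The slim lens stands in its bore (disc at (257,201), block around it). Next is the wide lens.

```bash
python3 -m inch '[[[-1,0.935,-0.83,0,0],[-1,0.935,-0.83,0,0],[-1,0.935,-0.83,0,0],[-1,0.935,-0.83,0.2,0],[-1,0.935,-0.83,0.2,0],[-1,0.935,-0.83,0.2,0],[-1,0,0,0,0],[-1,0,0,0,0]]]'
python3 - <<'E'
from h import *
c,p,q=keep('w10');print(p,r.get_state()['t'])
E
```

```text
t: 22.78
eef_pos: [0.4522, -0.0812, 0.2938]
eef_rot: [[-0.643, 0.766, 0.0], [0.766, 0.643, 0.0], [-0.0, 0.0, -1.0]]
contact_force: [1.1, -0.9, 0.1]
finger_gap: 1.0
[ 0.45220636 -0.08117865  0.29378434] 22.825
```

View pics/w10.png

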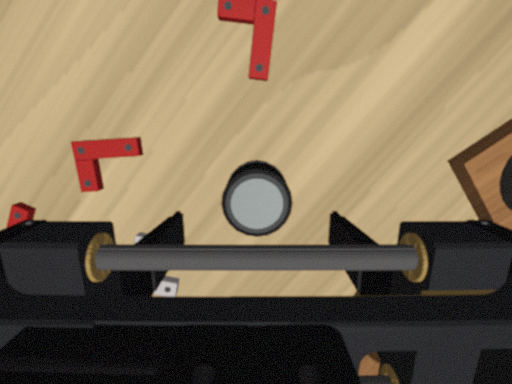

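The wide lens disc is at (257,205), and the ray puts it on the tool axis within 1 mm. Descending to grip it.

```bash
python3 -m inch '[[[-1,0,0,0.8,0],[-1,0,0,0.8,0],[-1,0,0,0.6,0],[-1,0,0,0.25,0],[-1,0,0,0,0],[0.3,0,0,0,0],[0.3,0,0,0,0],[0.3,0,0,0,0],[0.3,0,0,0,0],[0.3,0,0,0,0],[0.3,0,0,0,0]]]' 25
```

```text
t: 24.2
eef_pos: [0.4515, -0.081, 0.2207]
eef_rot: [[-0.643, 0.766, 0.0], [0.766, 0.643, -0.0], [-0.0, 0.0, -1.0]]
contact_force: [0.6, 0.6, 4.6]
finger_gap: 0.624
```

```bash
python3 -m inch '[[[0.3,0,0,-0.5,0],[0.3,0,0,-1,0],[0.3,0,0,-0.5,0],[0.3,0.03,0.5,0,0],[0.3,0.06,0.95,0,0],[0.3,0.06,0.95,0,0],[0.3,0.06,0.95,0,0],[0.3,0.06,0.95,0,0],[0.3,0.06,0.95,0,0],[0.3,0.06,0.95,0,0],[0.3,0.06,0.95,0,0],[0.3,0.06,0.95,0,0]]]'
python3 -m inch '[[[0.3,0.06,0.6,0,0],[0.3,0.05,0.26,0,0],[0.3,0,0,0,0],[0.3,0,0,0,0]]]'
python3 - <<'E'
from h import *
c,p,q=keep('w11');print(p,r.get_state()['t'],r.get_state()['finger_gap'])
E
```

```text
t: 25.7
eef_pos: [0.6286, 0.0887, 0.2788]
eef_rot: [[-0.643, 0.766, -0.002], [0.766, 0.643, 0.0], [0.001, -0.001, -1.0]]
contact_force: [1.3, 0.1, -3.7]
finger_gap: 0.628
t: 26.2
eef_pos: [0.6451, 0.1059, 0.2802]
eef_rot: [[-0.643, 0.766, -0.001], [0.766, 0.643, -0.0], [0.0, -0.001, -1.0]]
contact_force: [0.4, 0.1, -2.5]
finger_gap: 0.628
[0.64506193 0.10585229 0.28016313] 26.25 0.6254957310669436
```

View pics/w11.png

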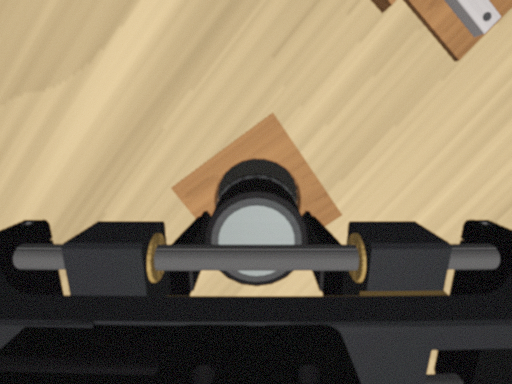

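The lens is over the wide bore and the bore shows evenly around it. Lowering it slowly with a 2 mm correction.

```bash
python3 -m inch '[[[0.3,-0.06,0,0.6,0],[0.3,0,0,0.5,0],[0.3,0,0,0.3,0],[0.3,0,0,0.2,0],[0.3,0,0,0.1,0],[0.3,0,0,0.06,0],[0.3,0,0,0.03,0],[0.3,0,0,0,0],[0.3,0,0,0,0]]]'
python3 - <<'E'
from h import *
print(np.mean([ (r.capture('wrist'),r.get_state()['contact_force'])[1] for _ in range(4)],0))
E
```

```text
t: 27.38
eef_pos: [0.6466, 0.1047, 0.227]
eef_rot: [[-0.643, 0.766, 0.0], [0.766, 0.643, 0.0], [-0.0, 0.0, -1.0]]
contact_force: [0.1, -0.2, -1.8]
finger_gap: 0.626
[-0.12641069  0.07006802 -2.40345631]
```

```bash
python3 -m inch '[[[0.3,0,0,0.02,0],[0.3,0,0,0.015,0],[0.3,0,0,0,0],[0.3,0,0,0,0]]]'
python3 - <<'E'
from h import *
print(np.mean([ (r.capture('wrist'),r.get_state()['contact_force'])[1] for _ in range(4)],0))
E
```

```text
t: 28.08
eef_pos: [0.6465, 0.1047, 0.2267]
eef_rot: [[-0.643, 0.766, 0.001], [0.766, 0.643, 0.0], [-0.0, 0.0, -1.0]]
contact_force: [-3.5, -0.8, 8.8]
finger_gap: 0.627
[-3.1364783   0.12057424  8.0991299 ]
```

It's seated, with about +8 N upward. Releasing, then moving up and away.

```bash
python3 -m inch '[[[-0.3,0,0,0,0],[-0.8,0,0,0,0],[-1,0,0,0,0],[-1,0,0,0,0],[-1,0,0,-0.5,0],[-1,0,0,-1,0],[-1,0,0,-1,0],[-1,0,0,-0.3,0],[-1,0,0,0,0]]]'
python3 - <<'E'
from h import *
c,p,q=keep('w12');print(p,r.get_state()['t'])
E
```

```text
t: 29.4
eef_pos: [0.6464, 0.1047, 0.3102]
eef_rot: [[-0.643, 0.766, 0.001], [0.766, 0.643, 0.0], [-0.0, 0.001, -1.0]]
contact_force: [0.0, 0.0, -0.6]
finger_gap: 1.0
[0.64642476 0.10472149 0.31024064] 29.45
```

View pics/w12.png

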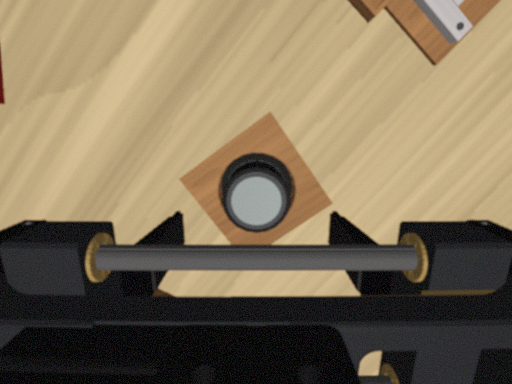

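The wide lens stands in its bore (disc at (256,199)). Now to the L bracket.

```bash
python3 -m inch '[[[-1,-0.2375,-1,0,0],[-1,-0.2375,-1,0,0],[-1,-0.2375,-1,0,0],[-1,-0.2375,-1,0,0],[-1,-0.2375,-1,0,0],[-1,-0.2375,-1,0,0],[-1,-0.2375,-1,0,0],[-1,-0.2375,-1,0,0],[-1,-0.2375,-1,0,0],[-1,-0.2375,-1,0,0],[-1,-0.2375,-1,0,0],[-1,-0.2375,-1,0,0]]]'
python3 -m inch '[[[-0.26,-0.24,-1,0,0],[-0.26,0,0,0.67,0.8],[-0.26,0,0,0.67,0.8],[-0.26,0,0,0.66,0.78],[-0.26,0,0,0,0],[-0.26,0,0,0,0]]]'
python3 - <<'E'
from h import *
c,p,q=keep('w13');print(p,r.get_state()['t'],r.get_state()['finger_gap'])
E
python3 fit.py w13 l
```

```text
t: 30.95
eef_pos: [0.425, -0.1929, 0.3088]
eef_rot: [[-0.643, 0.766, -0.001], [0.766, 0.643, 0.001], [0.002, -0.0, -1.0]]
contact_force: [-0.3, -0.3, 0.4]
finger_gap: 0.999
t: 31.7
eef_pos: [0.4075, -0.217, 0.2498]
eef_rot: [[-0.473, 0.881, -0.0], [0.881, 0.473, 0.0], [0.001, -0.0, -1.0]]
contact_force: [-0.5, 0.2, -0.5]
finger_gap: 0.633
[ 0.40747225 -0.21700854  0.24981726] 31.75 0.632035382797083
[ 245  171   58   74 2155] [ 0.4088 -0.2207] 298.1446816335932 0.0004580468234214911 origin in tool [-0.004  -0.0005  0.2498] tool y ang 28.198564795314248
```

View pics/w13.png

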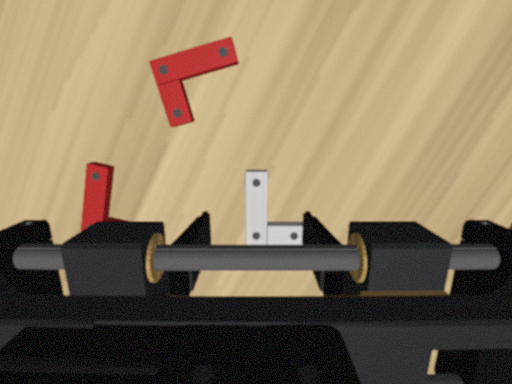

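The L's long arm is centred between the fingers at column 257. The refit agrees with the first one within 0.5 mm. Descending to grip it.

```bash
python3 -m inch '[[[-0.26,0,0,0.7,0],[-0.26,0,0,0.7,0],[-0.26,0,0,0.49,0],[-0.26,0,0,0,0],[0.9,0,0,0,0],[0.9,0,0,0,0],[0.9,0,0,0,0],[0.9,0,0,0,0],[0.9,0,0,0,0],[0.9,0,0,0,0],[0.9,0,0,0,0]]]' 15
```

```text
t: 33.12
eef_pos: [0.4075, -0.217, 0.1932]
eef_rot: [[-0.471, 0.882, 0.0], [0.882, 0.471, -0.0], [-0.0, 0.0, -1.0]]
contact_force: [-1.2, -0.3, 3.7]
finger_gap: 0.185
```

```bash
python3 -m inch '[[[0.9,0,0,-0.5,0],[0.9,0,0,-1,0],[0.9,0,0,-0.7,0],[0.9,-0.91,0.283,0,0],[0.9,-0.91,0.283,0,0],[0.9,-0.91,0.283,0,0],[0.9,-0.91,0.283,0,0],[0.9,-0.91,0.283,0,0],[0.9,-0.91,0.283,0,0],[0.9,-0.91,0.283,0,0],[0.9,0,0,0,0],[0.9,0,0,0,0]]]'
python3 - <<'E'
from h import *
c,p,q=keep('w14');print(p,r.get_state()['t'],r.get_state()['finger_gap'])
E
```

```text
t: 34.62
eef_pos: [0.5494, -0.3571, 0.2585]
eef_rot: [[-0.471, 0.882, -0.001], [0.882, 0.471, 0.001], [0.002, -0.001, -1.0]]
contact_force: [-0.1, 0.5, -0.5]
finger_gap: 0.19
[ 0.54935481 -0.35706247  0.2584905 ] 34.675 0.18950861619545017
```

View pics/w14.png

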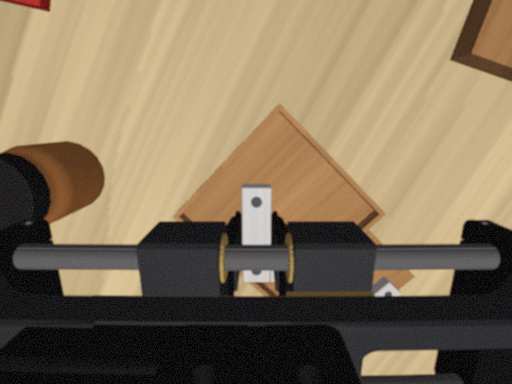

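Run:
```python
from meas import *
W['w14']=pickle.load(open('w14.pkl','rb'))
w=[W_('w14',u,.018) for u in ((280,104),(383,212),(175,216))];print(w,(w[1]+w[2])/2)
```

```text
[array([ 0.5273, -0.278 ,  0.018 ]), array([ 0.6468, -0.3129,  0.018 ]), array([ 0.4933, -0.3988,  0.018 ])] [ 0.57   -0.3558  0.018 ]
```

The bin centre from this view is (0.570,-0.356), which matches the earlier views within 4 mm. Setting the L down.

```bash
python3 -m inch '[[[0.9,-0.05,0.04,0.7,0],[0.9,0,0,0.7,0],[0.9,0,0,0.4,0],[0.9,0,0,0.15,0],[0.9,0,0,0,0],[0.35,0,0,0,0],[0.35,0,0,0,0],[0.35,0,0,0,0],[0.35,0,0,0,0]]]'
python3 -m inch '[[[0.35,0,0,-0.5,0],[0.35,0,0,-1,0],[0,0,0,-1,0],[0,0,0,-1,0],[-0.5,0,0,-0.5,0],[-0.5,0,0,0,0]]]'
python3 - <<'E'
from h import *
c,p,q=keep('w15');print(p,r.get_state()['t'],r.get_state()['finger_gap'])
E
python3 fit.py w15 l
```

```text
t: 35.8
eef_pos: [0.5517, -0.3583, 0.2007]
eef_rot: [[-0.471, 0.882, 0.0], [0.882, 0.471, -0.0], [-0.0, 0.0, -1.0]]
contact_force: [-0.7, 0.1, 1.0]
finger_gap: 0.324
t: 36.55
eef_pos: [0.5516, -0.3583, 0.3216]
eef_rot: [[-0.471, 0.882, 0.001], [0.882, 0.471, -0.001], [-0.002, 0.001, -1.0]]
contact_force: [-0.0, -0.0, 0.6]
finger_gap: 0.654
[ 0.55162356 -0.35826481  0.32164463] 36.6 0.6965570131488764
[ 248  159   47   60 1415] [ 0.5544 -0.3631] 297.71136674648056 0.00037463296594204425 origin in tool [-0.0051 -0.0001  0.3217] tool y ang 28.1121790096934
```

View pics/w15.png

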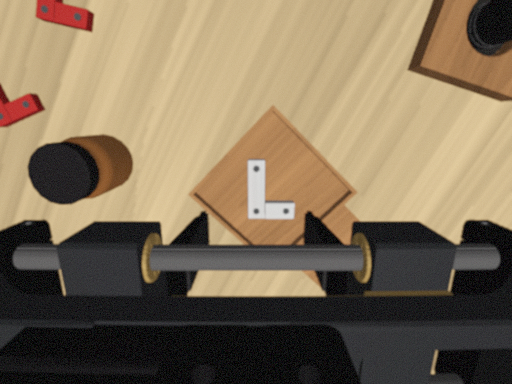

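The L lies flat and fully inside its bin, with its origin about 16 mm from the centre. I'll lift clear and check everything from the fixed cameras.

```bash
python3 -m inch '[[[-1,0.7,0,-1,0],[-1,0.7,0,-1,0],[-1,0.7,0,-0.5,0],[-1,0.7,0,0,0],[-1,0,0,0,0],[-1,0,0,0,0]]]'
python3 - <<'E'
from h import *
a=r.capture('top');b=r.capture('scene')
cv2.imwrite('pics/fin.png',np.hstack([cv2.resize(a['image'][70:260,90:430],(400,224)),cv2.resize(b['image'][90:370,100:420],(400,224*350//224))[:224]]))
cv2.imwrite('pics/fint.png',a['image']);cv2.imwrite('pics/fins.png',b['image'])
for n in ('wide_lens','slim_lens','l_bracket','t_bracket','jar','screwdriver'):
  print(n,[(np.round(x['at']),x['confidence']) for x in r.pinpoint(a,n)[:3]],[(np.round(x['at']),x['confidence']) for x in r.pinpoint(b,n)[:3]])
print(r.get_state()['t'])
E
```

```text
t: 37.35
eef_pos: [0.5124, -0.2848, 0.3948]
eef_rot: [[-0.471, 0.882, -0.001], [0.882, 0.471, 0.001], [0.001, -0.0, -1.0]]
contact_force: [-0.7, -0.6, -0.8]
finger_gap: 1.002
wide_lens [] [(array([325., 221.]), 0.82), (array([286., 272.]), 0.44)]
slim_lens [(array([293., 121.]), 0.47)] [(array([286., 270.]), 0.81)]
l_bracket [(array([130., 158.]), 0.49)] [(array([194., 300.]), 0.75), (array([120., 248.]), 0.68), (array([156., 228.]), 0.66)]
t_bracket [(array([129., 154.]), 0.77)] [(array([357., 154.]), 0.73)]
jar [] [(array([146., 280.]), 0.82)]
screwdriver [(array([103., 232.]), 0.65)] [(array([317., 113.]), 0.47)]
38.05
```

View pics/fint.png

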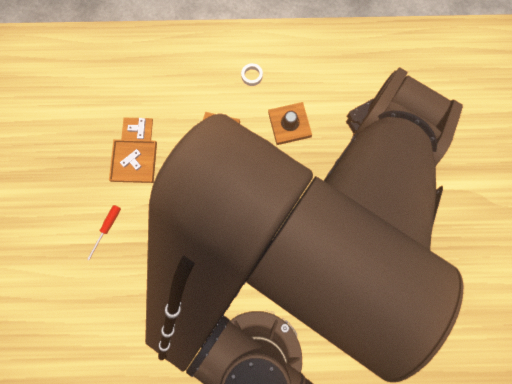

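View pics/fins.png

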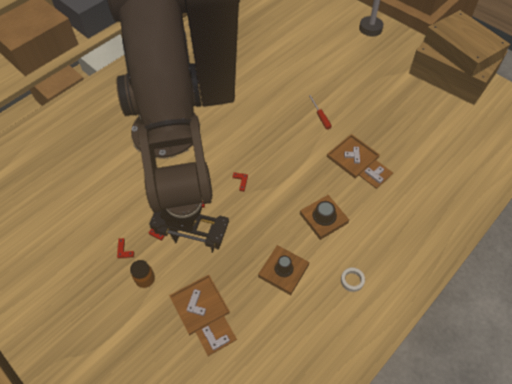

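The scene view shows both lenses upright in their cradles ((325,212) and (285,263)) and both brackets in their bins ((353,155) and (196,303)). The jar and screwdriver haven't moved and the gripper is clear, so I'm handing in.

Run:
```python
from h import *
print(r.sign_off())
```

```text
the job is handed in; nothing more can be done
None
```

All four parts are put away and the job was handed in at about t = 38 s of the 104 s allowed; no verdict was reported.

- **Lenses:** The slim lens went into the 56 mm bore and the wide lens into the 76 mm bore. I lowered each while gripped until an upward force of 5–8 N showed at the expected seated height, then released it. Close wrist views and the final scene view show both upright in their bores, released within about 2 mm of the measured bore centres.
- **Brackets:** Both lie flat in the bin with the matching sample, same face up. Refits after release put the T's origin about 14 mm and the L's about 16–17 mm from their bin centres; the limit is 58 mm.
- **Bystanders:** The jar, the screwdriver and the red look-alikes were never touched. The jar and the screwdriver show at the same pixels as at the start, to within a few pixels.

**Checks that disagreed or fell short:**
- **Networks:** They were several pixels off. They reported both brackets at the same spot in the final top view, missed the wide lens and jar there (the arm hid them), and gave a bin position about 12 mm off. I used my own fits and the pictures instead.
- **Bore measurements:** The views agreed to about 1–3 mm, well inside the bore clearance.
- **Seated height:** I judged it from the tool height, the contact force and the wrist views. I did not triangulate it again after release.

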